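Find the length stop's detent by feel and lock it

ROBOT

A 6-joint arm with a two-finger parallel gripper is mounted at the origin on the work surface. World frame = base frame: x ahead of the robot, y to its left, z up, the work surface at z = 0. Lengths are in mm, angles in degrees, forces in N, time in s.
With the tool pointing down it reaches from about 350 to 850 mm from the base axis. Payload 8.1 kg.
Tool frame: the origin (TCP) lies midway between the tips of the shut fingers; the grasp point (between the pads) lies 19 mm behind it; y points along the fingers, x is the direction in which the jaws open and shut, and the axes are right-handed (so a half turn about y gives the same grasp; the last joint's range is limited). The gripper opens to 85 mm and grips with 20 to 120 N. Pads are 22 mm wide; open, the fingers measure 114 mm over their backs; the gripper's body (76 mm by 85 mm) begins 54 mm behind the grasp point. The pads swing forward as they close: fully open they stand 13 mm farther back than shut.
Start: joints at [66.154, 7.471, 85.268, -0, 87.261, -4.893], TCP at [194.858, 567.482, 209.492] pointing down, gripper open.
Joint ranges: [-169.43, 169.43], [-51.17, 129.36], [1.28, 143.12], [-76.62, 256.62], [0, 156.53], [-152.29, 152.29]. Speed limits (degrees/s): [136.94, 136.94, 159.86, 180, 180, 180].

INTERFACE

Orientations are given as [roll, pitch, yaw] about the fixed x, y, z axes, in that order (R = Rz(yaw) Ry(pitch) Rx(roll)).
In Python, from bench import r gives the robot as it stands.
- The arm moves only by the tool move_arm, never from a script. Its arguments are lists of equal length, an entry for each row: "linear": the shift along the tool's x, y, z normalised to -1 to 1, where 1 is 300 mm, a list of three; "twist": the turn, a rotation vector about the tool's x, y, z normalised to -1 to 1, where 1 is pi/2 rad, a list of three; "hand": the opening, from -1 (shut) to 1 (fully open). A call has 1 to 12 rows; each row is the pose to reach, as a shift and turn from the pose measured when the call began, along the tool's axes at that moment; what a row does not reach only later rows make up. A row lasts 1/12 s, in which the tool goes at most 41.7 mm and 7.16 degrees, less where a joint would pass 70% of its speed; a pose out of reach is approached as far as the arm can. A call with a number of a shift or a turn outside -1 to 1 is refused whole. A call with a gripper value outside its range is refused whole. The fingers move at their own pace and stop on an object; "force" is the grip in N (left out, the last holds). Time passes only in rows, so rows that repeat a pose let the fingers close. It gives the time, the measured TCP pose, the force and the opening at its end, in the units of the state.
- r.sense(): the state, without advancing time (a new reading comes with each control period).
- r.snapshot(name): name is "scene" or "top" or "wrist"; returns a dict with "frame" (420x560x3 uint8, red, green, blue), "range_z" (420x560 float32, mm along the optical axis (not along the pixel's ray), 0 where there is no reading), "intrinsics" (3x3 intrinsics, pixels), "R" (3x3) and "t" (3): a world point X has camera coordinates R X + t; the wrist camera has in their place "hand_eye" (4x4, takes a point from camera to tool coordinates, whose origin is the TCP and whose axes are the tool frame's). Camera axes: x right, y down, z forward; pixel columns grow to the right and rows downward; lengths in mm; the calibration is good to about 2 mm. A picture is of the moment at which its call begins: read the wrist's pose just before it.
- r.hand_in(): hands the job in, once; it reports no verdict.
The state is a dict: "time": time; "joint_pos": joint angles; "qd": joint speeds; "joint_efforts": joint torques, N m; "tool_pos": TCP position; "tcp_rot": TCP orientation; "ft_force": force on the tool from outside, world axes, zero at the start; "wrist_torque": the same for the moment, N m; "finger_gap": finger opening in mm.
Only numpy, scipy, OpenCV 4.12 (cv2) and the standard library are available. Lean on these libraries where they do the work, as an engineer would, in place of code of your own. Each camera call takes 0.05 s, during which the arm holds its last target. There are 200 camera calls.

TASK

Set the length stop of the bar-cutting rail: slide the stop along its channel towards the keeper, without lifting it out, until the key under it drops into the hidden slot in the channel's floor and the deck lies flat on the rail. Then swing the keeper bar fully across, square over the deck, to lock the stop down, and leave it. Do not disturb the bars, the tin or the try square lying around.

Things in the scene. Friction and masses are not known exactly. Their poses are not given: they have to be found in the camera images.
- rail: Steel channel rail screwed to the bench, 450 x 69 mm, roughly along world y. Origin on the bench under its middle; x runs along the channel, the way the stop must slide (keeper's half); z up; y left of x, to the robot, where the keeper's post stands. Channel 53 mm wide, walls 8 mm thick with tops 22 mm above the bench; grey end blocks 26 mm high beyond x = +-195 mm.
- rail_floor (a point): Middle of the channel's floor, 10 mm above the bench, fixed to the rail. The floor has one cross-slot, 63.5 mm along x, 10 mm deep, full width, hidden under the stop's deck. Its place changes and is not given: the stop reaches it 30 to 66 mm from its start, sliding to +x. Slid fast, the stop can skip over the slot; at 40 mm/s or less it drops in.
- stop_deck (a point): Sliding length stop, loose, about 0.6 kg: aluminium deck 200 (x) x 76 x 10 mm, a steel key 60 x 50 x 20 mm deep under its middle, upright face plate at its -x end. This point: centre of the deck's top; axes as the rail's. 40 mm above the bench while sliding, 32 mm when home with the deck on the walls. Starts within 10 mm of the rail's middle.
- stop_face (a point): Middle of the outer (-x) side of the stop's face plate, 100 mm behind stop_deck and 20 mm above the deck's top. The plate is 76 mm wide, 8 mm thick, 45 mm tall. Pushed to +x here, the stop slides with 3 to 10 N, steadiest if pushed low; once the key is in, the slot's end stops it hard. If it hangs tilted on the pusher, it settles as that draws back.
- keeper_pin (a point): Middle of the keeper's upright round steel pin, 14 mm in diameter, 36 mm tall, on the free end of the keeper bar, 77 mm from its pivot. This point is 63.5 mm above the bench, the bar's top 45.5 mm. Lead the pin round the pivot to swing the bar; about 1 N moves it and it stays where left.
- keeper_pivot (a point): Top centre of the keeper's fixed post (22 mm in diameter), 35.5 mm above the bench, on the vertical axis the keeper turns about; at x = 85, y = 62 mm in the rail's frame.
- keeper (a joint): Angle (rad) of the keeper, a level flat steel bar 97 x 24 x 10 mm, underside 35.5 mm above the bench. The pin lies from the pivot at angle 0.6 - value, from the rail's +x towards +y: 0 swung out towards the robot, 0.6 parallel to the rail, 2.17 (end stop) square across the deck; clockwise from above. Starts at 0 to 0.6. Passes over the deck only when the stop is fully down.
- bars: Bystander: stack of three steel flat bars, 240 x 30 x 18 mm, origin under its middle; leave alone.
- tin: Bystander: tin, 74 mm in diameter, 100 mm tall, origin under its middle; leave alone.
- square: Bystander: try square, wooden stock 100 mm, steel blade 160 mm, 16 mm high, origin near its corner; leave alone.

How it is judged (in metres and radians):
On the way, in this order (a step that is already met when the one before it is completed fails the run):
1. the stop's key has dropped into the slot and the deck lies flat on the rail (z of stop_deck in the frame of rail between 0.028 and 0.0345 m and angle between stop_deck's own z axis and vertical below 0.03 rad and x of stop_deck in the frame of rail between 0.025 and 0.07 m and y of stop_deck in the frame of rail between -0.006 and 0.006 m), for 0.2 s.
2. the keeper has been swung square across the deck (all of step 1 and value of joint keeper above 2 rad), for 0.2 s.
At the end, for the whole second after the job is handed in: The stop lies at rest, flat (within 0.03 rad) on the rail with its key in the slot (deck top under 34.5 mm above the bench, centred on the channel within 6 mm), the keeper is swung across it (joint above 2.0 rad), and bars, tin and try square are within 30 mm of where they were (all of step 2 and linear speed of stop below 0.01 m/s and distance of each of bars, tin, square from where it was at the start of the episode below 0.03 m); the robot touches nothing.
It fails at once if the stop is lifted out of its channel (deck top over 60 mm above the bench) (z of stop_deck in the frame of rail above 0.06 m).
It fails at once if a bystander (bars) is pushed more than 30 mm (distance of bars from where it was at the start of the episode above 0.03 m).
It fails at once if a bystander (tin) is pushed more than 30 mm (distance of tin from where it was at the start of the episode above 0.03 m).
It fails at once if a bystander (square) is pushed more than 30 mm (distance of square from where it was at the start of the episode above 0.03 m).
It also fails if it takes over 54 s, if anything falls off the work surface, if the arm or the gripper's body presses on something with over 40 N, if the wrist force passes 120 N, or if a joint passes its speed limit or range.

## Working session

There is one attempt and no reset: what is moved stays moved. The work goes in short steps, Python scripts to look and compute and a tool call to move; the robot and the scene stay as the last step left them, time stands still between calls to the robot, and variables do not carry over. Pictures are saved under pics/ and viewed, on a budget of 10 in all, crops included, one or two more only if the job needs it, and the job is handed in when it is done.

Besides the shell and the picture viewer there is one more tool, called after ">>>" as name(argument=value, ...), one argument or row to a line, values as JSON. move_arm: Moves the arm, as the interface text tells. Scaled input: -1 to 1 covers 300 mm each way for a shift and pi/2 rad each way for a turn. Its arguments: {"type":"object","properties":{"linear":{"type":"array","items":{"type":"array","items":{"type":"number","minimum":-1,"maximum":1}}},"twist":{"type":"array","items":{"type":"array","items":{"type":"number","minimum":-1,"maximum":1}}},"hand":{"type":"array","items":{"type":"number"}},"force":{"type":"number"}},"required":["linear","twist","hand"]}

```bash
mkdir -p pics; ls
python3 - <<'E'
from bench import r
import cv2,numpy as np
print(r.sense())
for n in("scene","top"):
    s=r.snapshot(n); cv2.imwrite(f"pics/{n}0.png",s["frame"][:,:,::-1]); np.savez(f"{n}0.npz",**s)
    print(n,s["intrinsics"].tolist(),s["R"].round(3).tolist(),s["t"].round(1))
E
```

```text
pics
{'time': 0.0, 'joint_pos': array([ 6.61521766e+01,  7.51562058e+00,  8.53307826e+01,  2.45828487e-03,
        8.72609070e+01, -4.89243570e+00]), 'qd': array([ 0.07927936,  0.05918178,  0.05874936,  0.0191754 , -0.04405795,
       -0.11079326]), 'joint_efforts': array([ 1.65749134e-04, -5.69414914e+01, -5.00534570e+01, -1.26110031e-04,
        1.51725998e-02,  6.74561147e-05]), 'tool_pos': array([194.61393876, 566.93010648, 208.42471706]), 'tcp_rot': array([-89.98840169,   0.10670985,  71.04450336]), 'ft_force': array([-0.23081809,  0.72688978,  0.41690666]), 'wrist_torque': array([-0.01646312, -0.01457685,  0.02568088]), 'finger_gap': 85.47241968296225}
scene [[385.24432624282616, 0.0, 277.96461863183157], [0.0, 385.24432624282616, 217.83839044599785], [0.0, 0.0, 1.0]] [[0.516, 0.856, -0.017], [0.663, -0.413, -0.625], [-0.542, 0.311, -0.781]] [-296.  -299.6 1260.1]
top [[381.1922237929335, 0.0, 279.1528978240501], [0.0, 381.1922237929335, 211.33720718676292], [0.0, 0.0, 1.0]] [[-0.012, -1.0, 0.006], [-0.998, 0.012, -0.062], [0.062, -0.007, -0.998]] [  37.   524.4 1131.7]
```

View pics/top0.png

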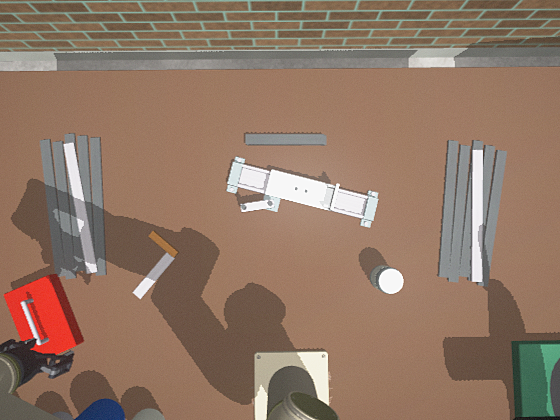

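View pics/scene0.png

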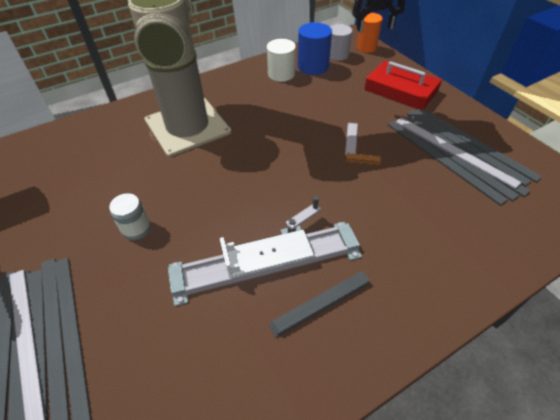

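The top view shows the rail from about (237,175) to (370,208), with rail +x pointing left (world +y). The face plate is at (336,196), the keeper post at (272,203) and the pin at (243,207). The bars are at (285,139), the tin at (390,281) and the square at (160,260). The scene view agrees with this.

```bash
cat > h.py <<'E'
import numpy as np,cv2
from scipy.spatial.transform import Rotation as Ro
def world(s,sense=None):
    K=s["intrinsics"];z=s["range_z"];v,u=np.mgrid[:z.shape[0],:z.shape[1]]
    P=np.stack([(u-K[0,2])/K[0,0]*z,(v-K[1,2])/K[1,1]*z,z],-1)
    if sense is None: W=(P-s["t"])@s["R"]
    else:
        H=s["hand_eye"];P=P@H[:3,:3].T+H[:3,3]
        W=P@Ro.from_euler("xyz",sense["tcp_rot"],degrees=True).as_matrix().T+sense["tool_pos"]
    W[z==0]=np.nan
    return W
E
python3 - <<'E'
from h import *
s=dict(np.load("top0.npz"));W=world(s)
sub=np.zeros(W.shape[:2],bool);sub[150:235,220:385]=1
h=W[...,2]
print("bench h",np.nanmedian(h[100:130,200:350]))
m=sub&(h>16)&(h<32)
hi=sub&(h>33)
def rect(mask,n):
    k,l,st,c=cv2.connectedComponentsWithStats(mask.astype(np.uint8))
    for i in range(1,k):
        if st[i,4]>15:
            p=W[l==i];q=p[:,:2].astype(np.float32);print(n,st[i],cv2.minAreaRect(q),np.median(p[:,2]).round(1),p[:,2].max().round(1))
rect(sub&(h>5),"all");rect(hi,"hi");rect(m,"lo");rect(sub&(h>52),"plate/pin")
E
```

```text
bench h -0.16955199090650824
all [ 227  157  152   71 4213] ((561.461181640625, -32.275665283203125), (455.06414794921875, 158.56947326660156), 75.0485610961914) 28.5 89.4
hi [ 266  170   74   41 1790] ((586.4904174804688, -34.87034606933594), (199.7943115234375, 76.93209838867188), 74.82014465332031) 40.2 89.4
hi [241 199  34  13 275] ((541.7804565429688, 94.57008361816406), (24.475677490234375, 98.14720916748047), 8.167947769165039) 45.7 87.1
lo [228 162  43  32 406] ((627.9954833984375, 120.38723754882812), (116.71052551269531, 69.67089080810547), 75.14312744140625) 24.3 31.1
lo [332 189  47  32 421] ((542.7177124023438, -197.18203735351562), (126.66476440429688, 68.96852111816406), 75.16434478759766) 24.0 30.9
plate/pin [323 184  17  27 147] ((563.5767822265625, -117.75196838378906), (27.634830474853516, 74.41695404052734), 74.60016632080078) 82.2 89.4
plate/pin [241 204   6   6  25] ((535.7008056640625, 132.71157836914062), (12.059102058410645, 12.461190223693848), 51.564910888671875) 80.5 87.1
```

```bash
cat >> h.py <<'E'
def go(s,pos,yaw):
    R0=Ro.from_euler("xyz",s["tcp_rot"],degrees=True);R1=Ro.from_euler("xyz",[-90,0,yaw],degrees=True)
    l=R0.inv().apply(np.array(pos)-s["tool_pos"])/300;t=(R0.inv()*R1).as_rotvec()/(np.pi/2)
    print("lin",l.round(3),"tw",t.round(3))
E
python3 - <<'E'
from h import *
from bench import r
s=r.sense();go(s,[372,196,200],-15);go(s,[372,196,200],25)
print(r.snapshot("wrist")["hand_eye"].round(2))
E
```

```text
lin [-0.977  0.03  -0.961] tw [ 0.001  0.956 -0.001]
lin [-0.977  0.03  -0.961] tw [ 0.     0.512 -0.001]
[[   1.     -0.     -0.     -0.76]
 [   0.     -0.32    0.95 -164.28]
 [  -0.     -0.95   -0.32   83.51]
 [   0.      0.      0.      1.  ]]
```

>>> move_arm(
  linear=[
    [-0.977, 0.03, -0.961],
    [-0.977, 0.03, -0.961],
    [-0.977, 0.03, -0.961],
    [-0.977, 0.03, -0.961],
    [-0.977, 0.03, -0.961],
    [-0.977, 0.03, -0.961],
    [-0.977, 0.03, -0.961],
    [-0.977, 0.03, -0.961],
    [-0.977, 0.03, -0.961],
    [-0.977, 0.03, -0.961],
    [-0.977, 0.03, -0.961],
    [-0.977, 0.03, -0.961],
  ],
  twist=[
    [0, 0.956, 0],
    [0, 0.956, 0],
    [0, 0.956, 0],
    [0, 0.956, 0],
    [0, 0.956, 0],
    [0, 0.956, 0],
    [0, 0.956, 0],
    [0, 0.956, 0],
    [0, 0.956, 0],
    [0, 0.956, 0],
    [0, 0.956, 0],
    [0, 0.956, 0],
  ],
  hand=[-1, -1, -1, -1, -1, -1, -1, -1, -1, -1, -1, -1],
)

```text
time: 1.15
tool_pos: [372.9, 193.9, 199.8]
tcp_rot: [-90.1, 0.0, -15.5]
ft_force: [0.4, -0.7, 0.5]
finger_gap: 0.1
```

Run:
```python
from h import *
from bench import r
s=r.sense();print(s["tool_pos"],s["tcp_rot"]);go(s,[548,-180,190],-15)
```

```text
[372.92853375 193.86543315 199.84079208] [-9.01023493e+01  1.41866820e-02 -1.55388650e+01]
lin [ 0.896  0.034 -1.044] tw [ 0.001 -0.006 -0.   ]
```

>>> move_arm(
  linear=[
    [0.896, 0.034, -1],
    [0.896, 0.034, -1],
    [0.896, 0.034, -1],
    [0.896, 0.034, -1],
    [0.896, 0.034, -1],
    [0.896, 0.034, -1],
    [0.896, 0.034, -1],
    [0.896, 0.034, -1],
    [0.896, 0.034, -1],
    [0.896, 0.034, -1],
    [0.896, 0.034, -1],
    [0.896, 0.034, -1],
  ],
  twist=[
    [0, 0, 0],
    [0, 0, 0],
    [0, 0, 0],
    [0, 0, 0],
    [0, 0, 0],
    [0, 0, 0],
    [0, 0, 0],
    [0, 0, 0],
    [0, 0, 0],
    [0, 0, 0],
    [0, 0, 0],
    [0, 0, 0],
  ],
  hand=[-1, -1, -1, -1, -1, -1, -1, -1, -1, -1, -1, -1],
)

```text
time: 2.15
tool_pos: [551.3, -168.7, 189.0]
tcp_rot: [-90.1, 0.1, -15.7]
ft_force: [-0.1, 0.1, 0.3]
finger_gap: 0.0
```

Run:
```python
from h import *
from bench import r
s=r.sense();print(s["tool_pos"],s["tcp_rot"])
w=r.snapshot("wrist");cv2.imwrite("pics/w1.png",w["frame"][:,:,::-1]);W=world(w,s)
R=np.array([[.2566,.9665],[-.9665,.2566]])
P=(W[...,:2]-[584.7,-40.8])@R.T
np.savez("w1.npz",P=P,h=W[...,2])
m=(W[...,2]>30)&(W[...,2]<48)&(abs(P[...,1])<60)&(P[...,0]>-150)&(P[...,0]<0)
print(m.sum(),P[m].min(0),P[m].max(0),np.median(W[m],0))
m=(W[...,2]>60)&(W[...,2]<95)&(abs(P[...,1])<60)&(P[...,0]>-150)&(P[...,0]<0)
print(m.sum(),P[m].min(0) if m.any() else 0,P[m].max(0) if m.any() else 0)
go(s,[548,-180,190],-15)
go(s,[548,-180,44],-15)
```

```text
[ 551.29718681 -168.67221425  189.00789001] [-90.08506737   0.12152453 -15.6943069 ]
8136 [-88.49845117 -38.31787421] [-1.02772164e-02  3.77790071e+01] [574.26308578 -78.8503844   39.93924768]
1524 [-95.76547046 -37.52062722] [-67.77235864  37.90834695]
lin [-0.    -0.003 -0.039] tw [ 0.001 -0.008 -0.001]
lin [ 0.001  0.483 -0.039] tw [ 0.001 -0.008 -0.001]
```

View pics/w1.png

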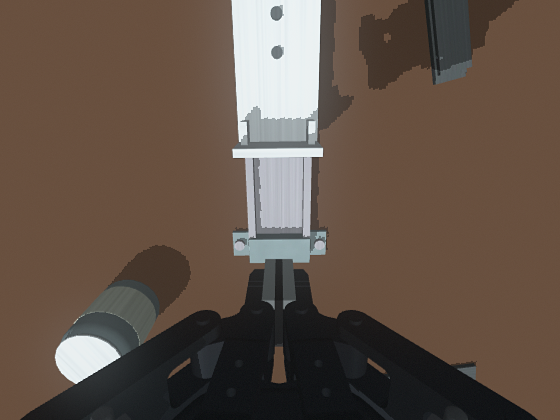

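The wrist view shows the face plate at (277,152) and the shut fingers at (278,270), centred on the channel. The gripper is narrow in the push direction, so I'm lowering it behind the plate.

>>> move_arm(
  linear=[
    [0, 0.1, -0.039],
    [0, 0.2, -0.039],
    [0, 0.3, -0.039],
    [0, 0.4, -0.039],
    [0, 0.45, -0.039],
    [0, 0.49, -0.039],
    [0, 0.49, -0.02],
    [0, 0.49, 0.02],
    [0, 0.49, 0.05],
    [0, 0.49, 0.05],
    [0, 0.49, 0.05],
  ],
  twist=[
    [0, -0.008, 0],
    [0, -0.008, 0],
    [0, -0.008, 0],
    [0, -0.008, 0],
    [0, -0.008, 0],
    [0, -0.008, 0],
    [0, -0.008, 0],
    [0, -0.008, 0],
    [0, -0.008, 0],
    [0, -0.008, 0],
    [0, -0.008, 0],
  ],
  hand=[-1, -1, -1, -1, -1, -1, -1, -1, -1, -1, -1],
)

```text
time: 3.12
tool_pos: [556.3, -152.4, 44.1]
tcp_rot: [-90.1, -0.1, -14.8]
ft_force: [0.0, 0.2, 0.6]
finger_gap: 0.1
```

```bash
cat >> h.py <<'E'
def rail(p):
    return np.array([[.2566,.9665],[-.9665,.2566]])@(np.array(p)[:2]-[584.7,-40.8])
E
python3 - <<'E'
from h import *
from bench import r
s=r.sense();print(s["tool_pos"],s["tcp_rot"],rail(s["tool_pos"]))
go(s,[557.7,-142.4,42],-14.9)
E
```

```text
[ 556.32003632 -152.40392833   44.05861512] [-9.00855837e+01 -5.22575589e-02 -1.47876581e+01] [-115.14749541   -1.20833311]
lin [-0.004  0.007  0.033] tw [0.001 0.001 0.001]
```

>>> move_arm(
  linear=[
    [-0.004, 0.007, 0.008],
    [-0.004, 0.007, 0.016],
    [-0.004, 0.007, 0.024],
    [-0.004, 0.007, 0.032],
    [-0.004, 0.007, 0.04],
    [-0.004, 0.007, 0.048],
    [-0.004, 0.007, 0.056],
    [-0.004, 0.007, 0.064],
    [-0.004, 0.007, 0.072],
    [-0.004, 0.007, 0.08],
    [-0.004, 0.007, 0.088],
    [-0.004, 0.007, 0.096],
  ],
  twist=[
    [0, 0, 0],
    [0, 0, 0],
    [0, 0, 0],
    [0, 0, 0],
    [0, 0, 0],
    [0, 0, 0],
    [0, 0, 0],
    [0, 0, 0],
    [0, 0, 0],
    [0, 0, 0],
    [0, 0, 0],
    [0, 0, 0],
  ],
  hand=[-1, -1, -1, -1, -1, -1, -1, -1, -1, -1, -1, -1],
)

```text
time: 4.12
tool_pos: [563.4, -126.6, 43.4]
tcp_rot: [-90.3, -0.2, -14.8]
ft_force: [-2.5, -9.2, 7.1]
finger_gap: 0.2
```

```bash
cat > look.py <<'E'
from h import *
from bench import r
s=r.sense();print(s["tool_pos"],s["tcp_rot"],rail(s["tool_pos"]),s["ft_force"])
t=r.snapshot("top");W=world(t);P=(W[...,:2]-[584.7,-40.8])@np.array([[.2566,.9665],[-.9665,.2566]]).T;h=W[...,2]
m=(abs(P[...,1])<30)&(h>25)&(h<60)&(abs(P[...,0])<180)
d=m&(P[...,0]>-50)&(P[...,0]<90)
print("deck +x end",np.nanpercentile(P[m][:,0],99.5),"h",np.median(h[d]))
A=np.c_[P[d],np.ones(d.sum())];print("plane",np.linalg.lstsq(A,h[d],rcond=None)[0].round(4))
E
python3 look.py
```

```text
[ 563.38099301 -126.57651336   43.39122169] [-90.25836685  -0.20937725 -14.83541295] [-88.37345736  -1.40543307] [-2.48834856 -9.20026889  7.12019356]
deck +x end 121.63105465198164 h 39.67470460796946
plane [-1.35000e-02  6.00000e-03  3.99666e+01]
```

>>> move_arm(
  linear=[
    [-0.003, 0, 0.014],
    [-0.004, 0, 0.022],
    [-0.004, 0, 0.03],
    [-0.004, 0, 0.038],
    [-0.004, 0, 0.046],
    [-0.004, 0, 0.054],
    [-0.004, 0, 0.062],
    [-0.004, 0, 0.07],
  ],
  twist=[
    [0, 0, 0],
    [0, 0, 0],
    [0, 0, 0],
    [0, 0, 0],
    [0, 0, 0],
    [0, 0, 0],
    [0, 0, 0],
    [0, 0, 0],
  ],
  hand=[-1, -1, -1, -1, -1, -1, -1, -1],
)

```text
time: 4.83
tool_pos: [569.0, -107.9, 45.2]
tcp_rot: [-90.4, -0.4, -14.9]
ft_force: [-0.3, -3.2, -1.3]
finger_gap: -0.1
```

```bash
python3 look.py
```

```text
[ 569.04106716 -107.87913715   45.2166903 ] [-90.39100159  -0.42120389 -14.88523783] [-68.85006823  -2.078148  ] [-0.25542524 -3.16380077 -1.2646405 ]
deck +x end 140.82681677996177 h 38.06254399172514
plane [-6.03000e-02 -2.00000e-04  4.02046e+01]
```

>>> move_arm(
  linear=[
    [-0.007, 0.005, 0.012],
    [-0.007, 0.005, 0.018],
    [-0.007, 0.005, 0.024],
    [-0.007, 0.005, 0.03],
    [-0.007, 0.005, 0.036],
    [-0.007, 0.005, 0.042],
  ],
  twist=[
    [0, 0, 0],
    [0, 0, 0],
    [0, 0, 0],
    [0, 0, 0],
    [0, 0, 0],
    [0, 0, 0],
  ],
  hand=[-1, -1, -1, -1, -1, -1],
)

```text
time: 5.38
tool_pos: [567.8, -106.2, 44.8]
tcp_rot: [-91.4, -0.4, -15.0]
ft_force: [-20.6, -58.8, 14.8]
finger_gap: -0.0
```

```bash
python3 look.py
```

```text
[ 567.77272971 -106.17302066   44.78060608] [-91.35893405  -0.41068939 -15.02528253] [-67.52656202  -0.41451037] [-20.56837871 -58.77168922  14.80385377]
deck +x end 142.83831913482 h 34.559426659085226
plane [-2.60000e-02  4.60000e-03  3.56381e+01]
```

It has hit a hard stop with the key in the slot, hanging slightly on the pusher. I'll back off.

>>> move_arm(
  linear=[
    [0, 0, -0.01],
    [0, 0, -0.03],
    [0, 0, -0.06],
    [0, 0, -0.1],
    [0, 0, -0.12],
    [0, 0, -0.12],
  ],
  twist=[
    [0, 0, 0],
    [0, 0, 0],
    [0, 0, 0],
    [0, 0, 0],
    [0, 0, 0],
    [0, 0, 0],
  ],
  hand=[-1, -1, -1, -1, -1, -1],
)

```text
time: 5.93
tool_pos: [557.9, -142.0, 45.4]
tcp_rot: [-91.4, -0.4, -15.1]
ft_force: [0.8, 0.1, -0.4]
finger_gap: 0.1
```

```bash
python3 look.py
python3 - <<'E'
from h import *
from bench import r
s=r.sense()
u=np.array([.2566,.9665]);v=np.array([-.9665,.2566]);piv=np.array([584.7,-40.8])+85*u+62*v
print(piv); np.save("piv.npy",piv)
go(s,[*s["tool_pos"][:2],165],-15)
E
```

```text
[ 557.93200843 -141.96237813   45.41169645] [-91.36116565  -0.38305722 -15.09063291] [-1.04642105e+02 -8.70023717e-02] [ 0.75728851  0.136709   -0.39296458]
deck +x end 141.64680300742478 h 31.99401714046386
plane [-2.62000e-02 -1.72000e-02  3.31134e+01]
[546.588   57.2617]
lin [ 0.003 -0.398 -0.009] tw [ 0.015 -0.001  0.004]
```

>>> move_arm(
  linear=[
    [0, -0.1, -0.009],
    [0, -0.2, -0.009],
    [0, -0.3, -0.009],
    [0, -0.35, -0.009],
    [0, -0.35, 0.1],
    [0, -0.35, 0.22],
    [0, -0.35, 0.34],
    [0, -0.35, 0.46],
    [0, -0.35, 0.58],
    [0, -0.35, 0.7],
    [0, -0.35, 0.8],
    [0, -0.35, 0.8],
  ],
  twist=[
    [0.015, 0, 0],
    [0.015, 0, 0],
    [0.015, 0, 0],
    [0.015, 0, 0],
    [0.015, 0, 0],
    [0.015, 0, 0],
    [0.015, 0, 0],
    [0.015, 0, 0],
    [0.015, 0, 0],
    [0.015, 0, 0],
    [0.015, 0, 0],
    [0.015, 0, 0],
  ],
  hand=[-1, -1, -1, -1, -1, -1, -1, -1, -1, -1, -1, -1],
)

```text
time: 6.98
tool_pos: [620.8, 99.4, 144.4]
tcp_rot: [-89.8, -0.3, -14.8]
ft_force: [0.7, -0.7, 0.4]
finger_gap: -0.2
```

Run:
```python
from h import *
from bench import r
s=r.sense();print(s["tool_pos"],s["tcp_rot"])
t=r.snapshot("scene");W=world(t);P=(W[...,:2]-[584.7,-40.8])@np.array([[.2566,.9665],[-.9665,.2566]]).T;h=W[...,2]
d=(abs(P[...,1])<30)&(h>25)&(h<45)&(P[...,0]>-40)&(P[...,0]<135)
A=np.c_[P[d],np.ones(d.sum())];print(d.sum(),"plane",np.linalg.lstsq(A,h[d],rcond=None)[0].round(4),np.median(h[d]))
b=(h>15)&(h<30)&(abs(P[...,1])<32)&(P[...,0]>140)&(P[...,0]<225)
print("walls/block h",np.percentile(h[b],[20,50,80]))
go(s,[535.7,132.7,120],8.2)
cv2.imwrite("pics/s2.png",cv2.resize(t["frame"][180:320,150:380,::-1],None,fx=3,fy=3))
```

```text
[620.81441288  99.43202844 144.37642333] [-89.84890945  -0.34885632 -14.79470936]
1529 plane [-3.10000e-03  4.30000e-03  3.34421e+01] 33.22804709914813
walls/block h [22.61759808 25.9302386  27.72625226]
lin [-0.303  0.08   0.035] tw [-0.001 -0.255  0.004]
```

View pics/s2.png

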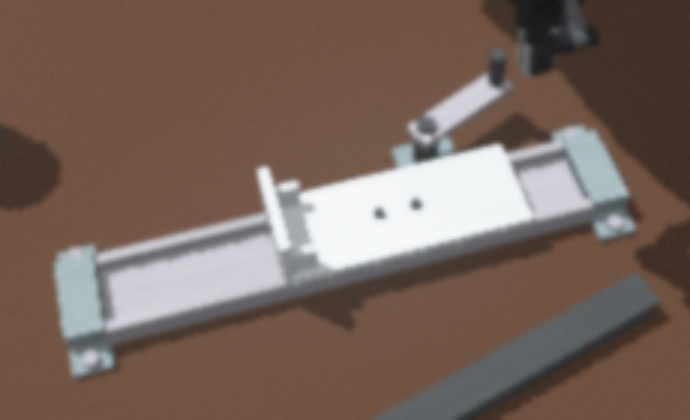

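The deck now lies flat on the walls (crop about (420,205)), with height about 33 mm and tilt under 0.006 rad. The pin is at (497,68) and undisturbed. Next I go above it with the fingers part open.

>>> move_arm(
  linear=[
    [-0.1, 0.03, 0.012],
    [-0.2, 0.06, 0.024],
    [-0.303, 0.08, 0.035],
    [-0.303, 0.08, 0.035],
    [-0.303, 0.08, 0.035],
    [-0.303, 0.08, 0.035],
  ],
  twist=[
    [0, -0.08, 0],
    [0, -0.16, 0],
    [0, -0.255, 0],
    [0, -0.255, 0],
    [0, -0.255, 0],
    [0, -0.255, 0],
  ],
  hand=[-0.05, -0.05, -0.05, -0.05, -0.05, -0.05],
)

```text
time: 7.53
tool_pos: [535.8, 129.9, 120.3]
tcp_rot: [-90.1, -0.4, 8.0]
ft_force: [0.2, -0.1, 0.1]
finger_gap: 40.5
```

Run:
```python
from h import *
from bench import r
s=r.sense();print(s["tool_pos"],s["tcp_rot"])
w=r.snapshot("wrist");W=world(w,s);piv=np.load("piv.npy")
cv2.imwrite("pics/w3.png",w["frame"][:,:,::-1])
h=W[...,2];d=np.hypot(W[...,0]-535.7,W[...,1]-132.7)
m=(h>60)&(h<90)&(d<22)
print("pin wrist",m.sum(),np.nanmedian(W[m],0) if m.any() else 0)
go(s,[535.7,132.7,50],8.2)
```

```text
[535.81928686 129.94449765 120.28127473] [-90.09820155  -0.4073818    8.03716646]
pin wrist 473 [535.67386268 134.97623936  80.91318252]
lin [-0.001  0.234  0.01 ] tw [ 0.001 -0.002  0.005]
```

View pics/w3.png

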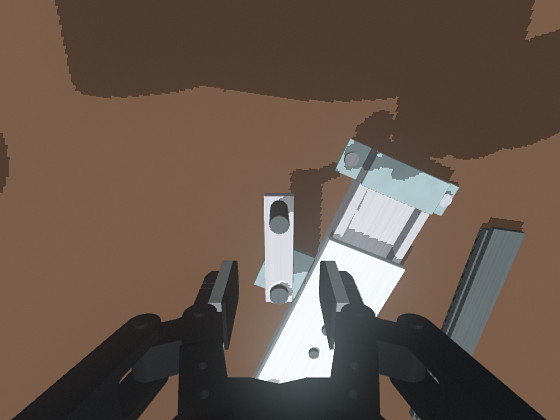

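The wrist view shows the pin at (279,215), centred between the fingers at (225,300) and (335,300). I'll go down around it and narrow to a loose cage.

>>> move_arm(
  linear=[
    [0, 0.08, 0.012],
    [0, 0.16, 0.012],
    [0, 0.2, 0.012],
    [0, 0.234, 0.012],
    [0, 0.234, 0.012],
    [0, 0.234, 0.012],
    [0, 0.234, 0.012],
    [0, 0.234, 0.012],
  ],
  twist=[
    [0, 0, 0],
    [0, 0, 0],
    [0, 0, 0],
    [0, 0, 0],
    [0, 0, 0],
    [0, 0, 0],
    [0, 0, 0],
    [0, 0, 0],
  ],
  hand=[-0.05, -0.05, -0.05, -0.05, -0.48, -0.48, -0.48, -0.48],
  force=20,
)

```text
time: 8.25
tool_pos: [537.8, 133.4, 52.0]
tcp_rot: [-90.1, -0.6, 8.0]
ft_force: [0.2, 0.1, 0.4]
finger_gap: 22.2
```

```bash
cat > arc.py <<'E'
from h import *
from bench import r
import sys
a,b,n=map(float,sys.argv[1:4]);s=r.sense();print(s["tool_pos"],s["tcp_rot"],s["ft_force"],s["finger_gap"])
p=np.load("piv.npy");d=s["tool_pos"][:2]-p;print("phi now",np.degrees(np.arctan2(d[1],d[0])),np.hypot(*d))
for f in np.linspace(a,b,int(n)):
    c=np.radians(f);go(s,[*(p+77*np.array([np.cos(c),np.sin(c)])),50.5],f-90)
E
python3 arc.py 94 50 12
```

```text
[537.84319881 133.44980638  52.0214601 ] [-90.09556263  -0.58782221   7.98787347] [0.21161997 0.12791328 0.35207207] 22.23617567163025
phi now 96.54770383628284 76.68832441673361
lin [0.011 0.005 0.001] tw [0.001 0.044 0.007]
lin [ 0.029  0.005 -0.001] tw [0.001 0.089 0.007]
lin [ 0.047  0.006 -0.004] tw [0.    0.133 0.007]
lin [ 0.064  0.006 -0.009] tw [0.    0.178 0.007]
lin [ 0.081  0.006 -0.014] tw [-0.     0.222  0.007]
lin [ 0.098  0.006 -0.021] tw [-0.     0.267  0.007]
lin [ 0.114  0.006 -0.029] tw [-0.001  0.311  0.007]
lin [ 0.129  0.006 -0.038] tw [-0.001  0.355  0.007]
lin [ 0.144  0.007 -0.048] tw [-0.001  0.4    0.007]
lin [ 0.158  0.007 -0.059] tw [-0.001  0.444  0.007]
lin [ 0.172  0.007 -0.071] tw [-0.001  0.489  0.007]
lin [ 0.184  0.007 -0.084] tw [-0.002  0.533  0.007]
```

>>> move_arm(
  linear=[
    [0.011, 0.005, 0.001],
    [0.029, 0.005, -0.001],
    [0.047, 0.006, -0.004],
    [0.064, 0.006, -0.009],
    [0.081, 0.006, -0.014],
    [0.098, 0.006, -0.021],
    [0.114, 0.006, -0.029],
    [0.129, 0.006, -0.038],
    [0.144, 0.006, -0.048],
    [0.158, 0.006, -0.059],
    [0.172, 0.006, -0.071],
    [0.184, 0.006, -0.084],
  ],
  twist=[
    [0, 0.044, 0.005],
    [0, 0.089, 0.005],
    [0, 0.133, 0.005],
    [0, 0.178, 0.005],
    [0, 0.222, 0.005],
    [0, 0.267, 0.005],
    [0, 0.311, 0.005],
    [0, 0.355, 0.005],
    [0, 0.4, 0.005],
    [0, 0.444, 0.005],
    [0, 0.489, 0.005],
    [0, 0.533, 0.005],
  ],
  hand=[-0.48, -0.48, -0.48, -0.48, -0.48, -0.48, -0.48, -0.48, -0.48, -0.48, -0.48, -0.48],
)

```text
time: 9.25
tool_pos: [596.8, 116.4, 51.9]
tcp_rot: [-89.7, -0.1, -40.2]
ft_force: [-0.1, 1.2, -0.8]
finger_gap: 22.3
```

```bash
python3 arc.py 46 2 12
```

```text
[596.78856053 116.39816592  51.85665317] [-89.73874197  -0.10126546 -40.17322834] [-0.06985033  1.15723977 -0.79729554] 22.31386096003494
phi now 49.672289769444355 77.57072823365128
lin [ 0.016  0.005 -0.002] tw [-0.003  0.043  0.001]
lin [ 0.034  0.005 -0.004] tw [-0.003  0.087  0.001]
lin [ 0.052  0.005 -0.007] tw [-0.003  0.131  0.001]
lin [ 0.069  0.005 -0.012] tw [-0.003  0.176  0.001]
lin [ 0.086  0.005 -0.017] tw [-0.003  0.22   0.001]
lin [ 0.103  0.005 -0.024] tw [-0.003  0.265  0.001]
lin [ 0.119  0.005 -0.032] tw [-0.003  0.309  0.   ]
lin [ 0.135  0.005 -0.041] tw [-0.003  0.354  0.   ]
lin [ 0.15   0.005 -0.05 ] tw [-0.003  0.398  0.   ]
lin [ 0.164  0.005 -0.061] tw [-0.003  0.443  0.   ]
lin [ 0.177  0.005 -0.073] tw [-0.003  0.487 -0.   ]
lin [ 0.19   0.004 -0.086] tw [-0.003  0.531 -0.   ]
```

>>> move_arm(
  linear=[
    [0.016, 0.003, -0.002],
    [0.034, 0.003, -0.004],
    [0.052, 0.003, -0.007],
    [0.069, 0.003, -0.012],
    [0.086, 0.003, -0.017],
    [0.103, 0.003, -0.024],
    [0.119, 0.003, -0.032],
    [0.135, 0.003, -0.041],
    [0.15, 0.003, -0.05],
    [0.164, 0.003, -0.061],
    [0.177, 0.003, -0.073],
    [0.19, 0.003, -0.086],
  ],
  twist=[
    [0, 0.043, 0],
    [0, 0.087, 0],
    [0, 0.131, 0],
    [0, 0.176, 0],
    [0, 0.22, 0],
    [0, 0.265, 0],
    [0, 0.309, 0],
    [0, 0.354, 0],
    [0, 0.398, 0],
    [0, 0.443, 0],
    [0, 0.487, 0],
    [0, 0.531, 0],
  ],
  hand=[-0.48, -0.48, -0.48, -0.48, -0.48, -0.48, -0.48, -0.48, -0.48, -0.48, -0.48, -0.48],
)

```text
time: 10.25
tool_pos: [624.6, 60.0, 52.2]
tcp_rot: [-89.6, 0.1, -88.2]
ft_force: [-0.3, 1.5, -0.5]
finger_gap: 22.3
```

```bash
python3 arc.py -2 -18 6
```

```text
[624.5668566   60.02428928  52.15912957] [-89.64379031   0.14504251 -88.15088544] [-0.34278592  1.47998852 -0.51165922] 22.281079004485022
phi now 2.0289927519079485 78.02777695700735
lin [ 0.018  0.005 -0.004] tw [-0.004  0.043 -0.002]
lin [ 0.032  0.005 -0.005] tw [-0.004  0.078 -0.002]
lin [ 0.046  0.005 -0.008] tw [-0.004  0.114 -0.002]
lin [ 0.061  0.005 -0.01 ] tw [-0.004  0.149 -0.002]
lin [ 0.074  0.005 -0.014] tw [-0.004  0.185 -0.002]
lin [ 0.088  0.005 -0.019] tw [-0.004  0.221 -0.002]
```

>>> move_arm(
  linear=[
    [0.018, 0.003, -0.004],
    [0.032, 0.003, -0.005],
    [0.046, 0.003, -0.008],
    [0.061, 0.003, -0.01],
    [0.074, 0.003, -0.014],
    [0.082, 0.003, -0.017],
    [0.088, 0.003, -0.019],
    [0.088, 0.003, -0.019],
  ],
  twist=[
    [0, 0.043, 0],
    [0, 0.078, 0],
    [0, 0.114, 0],
    [0, 0.149, 0],
    [0, 0.185, 0],
    [0, 0.2, 0],
    [0, 0.22, 0],
    [0, 0.22, 0],
  ],
  hand=[-0.48, -0.48, -0.48, -0.48, -0.48, -0.48, -0.48, -0.48],
)

```text
time: 10.92
tool_pos: [620.4, 33.1, 52.2]
tcp_rot: [-89.6, 0.3, -108.0]
ft_force: [0.5, -0.6, 0.5]
finger_gap: 21.9
```

```bash
python3 arc.py -18 -19 2
```

```text
[620.38867841  33.12862085  52.18556459] [ -89.62531995    0.27942318 -108.01429444] [ 0.48547592 -0.58710285  0.46490323] 21.885272036055706
phi now -18.10792520846953 77.64628544173596
lin [-0.     0.006 -0.002] tw [-0.004 -0.    -0.003]
lin [ 0.004  0.006 -0.002] tw [-0.004  0.011 -0.003]
```

>>> move_arm(
  linear=[
    [0.006, 0, -0.002],
    [0.01, 0, -0.003],
    [0.01, 0, -0.003],
  ],
  twist=[
    [0, 0.01, 0],
    [0, 0.01, 0],
    [0, 0.01, 0],
  ],
  hand=[-0.48, -0.48, -0.48],
)

```text
time: 11.17
tool_pos: [619.7, 32.5, 52.5]
tcp_rot: [-89.5, 0.5, -108.8]
ft_force: [6.4, 6.5, -5.3]
finger_gap: 22.3
```

The pin presses on the end stop with about 10 N. Now I recentre, open and go up clear.

>>> move_arm(
  linear=[
    [-0.013, 0, 0],
    [-0.013, 0, 0],
    [-0.013, 0, 0],
    [-0.013, -0.1, 0],
    [-0.013, -0.2, 0],
    [-0.013, -0.3, 0],
    [-0.013, -0.4, 0],
    [-0.013, -0.5, 0],
    [-0.1, -0.5, 0],
    [-0.2, -0.5, 0],
    [-0.3, -0.5, 0],
    [-0.4, -0.5, 0],
  ],
  twist=[
    [0, 0, 0],
    [0, 0, 0],
    [0, 0, 0],
    [0, 0, 0],
    [0, 0, 0],
    [0, 0, 0],
    [0, 0, 0],
    [0, 0, 0],
    [0, 0, 0],
    [0, 0, 0],
    [0, 0, 0],
    [0, 0, 0],
  ],
  hand=[-0.2, -0.2, -0.2, -0.2, -0.2, -0.2, -0.2, -0.2, -0.2, -0.2, -0.2, -0.2],
)

```text
time: 12.17
tool_pos: [657.3, 145.8, 204.1]
tcp_rot: [-89.5, 0.5, -108.9]
ft_force: [0.2, 0.6, 0.3]
finger_gap: 34.2
```

Run:
```python
from h import *
from bench import r
s=r.sense();print(s["tool_pos"],s["ft_force"],s["qd"].round(2))
t=r.snapshot("scene");W=world(t);P=(W[...,:2]-[584.7,-40.8])@np.array([[.2566,.9665],[-.9665,.2566]]).T;h=W[...,2]
d=(abs(P[...,1])<30)&(h>25)&(h<40)&(P[...,0]>-40)&(P[...,0]<65)
A=np.c_[P[d],np.ones(d.sum())];print("plane",np.linalg.lstsq(A,h[d],rcond=None)[0].round(4),np.median(h[d]))
m=(h>60)&(h<90)&(abs(P[...,1]+15)<30)&(abs(P[...,0]-85)<30);c=np.median(P[m],0)
print("pin",m.sum(),c,"value",.6-np.arctan2(c[1]-62,c[0]-85))
cv2.imwrite("pics/s4.png",t["frame"][:,:,::-1])
```

```text
[657.32056462 145.79009694 204.10878866] [0.15066381 0.56441148 0.27420964] [ 28.4   28.75 -34.27  -0.31   5.77  27.81]
plane [-9.00000e-04  4.00000e-04  3.32845e+01] 33.20643946249285
pin 57 [ 81.80844752 -18.64271294] value 2.2103521356943223
```

View pics/s4.png

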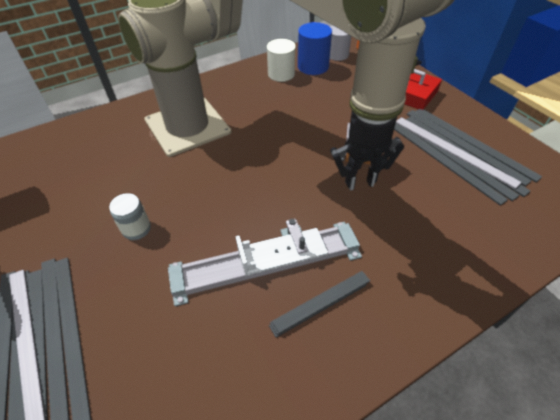

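The keeper lies across the deck, with its pin at (302,243), and the deck is flat. The bars (322,303) and tin (130,216) are where they were, and the gripper is clear at (368,150). The try square is hidden behind the arm in this view, but the arm never went near it. I'm letting the arm settle, then handing in.

>>> move_arm(
  linear=[
    [0, 0, 0],
    [0, 0, 0],
    [0, 0, 0],
    [0, 0, 0],
  ],
  twist=[
    [0, 0, 0],
    [0, 0, 0],
    [0, 0, 0],
    [0, 0, 0],
  ],
  hand=[-0.2, -0.2, -0.2, -0.2],
)

```text
time: 12.55
tool_pos: [657.6, 150.3, 203.6]
tcp_rot: [-89.5, 0.6, -108.8]
ft_force: [1.0, 0.1, -0.9]
finger_gap: 33.7
```

```bash
python3 -c "
from bench import r
print(r.sense()['qd'].round(2),r.hand_in())"
```

```text
the job is handed in; nothing more can be done
[-0.39 -0.3   0.04  0.14 -0.13  0.2 ] None
```

I slid the stop towards the keeper at about 20–30 mm/s until the key met the slot's end. I then drew back so the deck settled flat. Next I led the keeper's pin round in a loose finger cage until it pressed on its end stop (about 10 N), opened the fingers, cleared upward and handed in at about 12.6 s.

**Last checks, from the scene camera:**
- **Deck:** top at about 33 mm (home is 32, limit 34.5) and tilt about 0.001 rad. Its x from the +x end is about 42 mm.
- **Keeper:** measured at about 2.21 rad, against an end stop of 2.17. The difference is camera error.
- **Bystanders:** the bars and tin look unmoved. The try square was hidden behind the arm in the last picture, so I did not check it, but the tool stayed well away from it.

**Readings that stood out:**
- **Wrist force:** it peaked at about 64 N in the readings when the key hit the slot's end, below the 120 N limit.
- **Deck tilt:** one top-view reading just after drawing back gave about 0.03 rad. The arm was probably in that view; the next scene view gave about 0.005 rad.

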